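# Make up two repair kits at the electronics bench

## Robot

A 7-joint arm with a two-finger parallel gripper is mounted at the origin on the work surface. World frame = base frame: x ahead of the robot, y to its left, z up, the work surface at z = 0. Lengths are in m, angles in rad, forces in N, time in s.
With the tool pointing down it reaches from about 0.425 to 0.875 m from the base axis. Payload 8.4 kg.
Tool frame: the origin (TCP) lies midway between the tips of the shut fingers; the grasp point (between the pads) lies 19 mm behind it; z points along the fingers, y is the line along which they close (so a half turn about z gives the same grasp; the last joint's range is limited). The gripper opens to 87 mm and grips with 3 to 60 N. Pads are 19 mm wide; open, the fingers measure 117 mm over their backs; the gripper's body (75 mm by 190 mm) begins 51 mm behind the grasp point.
Start: joints at [-1.256, 0.333, 0.04, 1.465, -0.013, 1.343, -0.059], TCP at [0.261, 0.595, 0.188] pointing down, gripper open.
Joint ranges: [-2.58, 2.58], [-0.38, 2.09], [-1.3, 1.39], [0.25, 2.4], [-1.5, 4.64], [0.08, 2.09], [-2.65, 2.65]. Speed limits (rad/s): [2.22, 2.22, 2.79, 2.79, 3.14, 3.14, 3.14].

## Interface

Orientations are given as a unit quaternion [x, y, z, w].
In Python, from rig import * gives the robot as it stands. The module is installed in compiled form; this text tells all that it offers.
- The arm moves only by the shell command python3 -m crank 'ROWS' [FORCE]. ROWS is JSON, one flat list of numbers, 5 for each row, row after row: the closure in counts, from 0 (fully open) to 255 (shut), then the shift along the tool's x, y, z in m, then the turn about the tool's z in rad. A call has 1 to 5 rows; each row is the pose to reach, as a shift and turn from the pose commanded when the call began, along the tool's axes at that moment; what a row does not reach only later rows make up. A row lasts 1/12 s, in which the tool goes at most 41.7 mm and 7.16 degrees, less where a joint would pass 70% of its speed; a pose out of reach is approached as far as the arm can. A call with a gripper value outside its range is refused whole. The fingers move at their own pace and stop on an object; FORCE is the grip in N (left out, the last holds). Time passes only in rows, so rows that repeat a pose let the fingers close. It gives the time, the measured TCP pose, the force, the opening and the grip force at its end, in the units of the state.
- get_state(): the state, without advancing time (a new reading comes with each control period).
- capture(name): name is "scene" or "top" or "wrist"; returns a dict with "pixels" (400x640x3 uint8, red, green, blue), "z_map" (400x640 float32, m along the optical axis (not along the pixel's ray), 0 where there is no reading), "mtx" (3x3 intrinsics, pixels), "rvec" (rotation vector, rad) and "tvec" (3), from world to camera coordinates, as OpenCV has them. Camera axes: x right, y down, z forward; pixel columns grow to the right and rows downward; lengths in m; the calibration is good to about 2 mm. The wrist camera is an equidistant fisheye: a pixel r from the principal point sees the ray r / f radians off the axis. A picture is of the moment at which its call begins.
- sign_off(): hands the job in; it is judged then, once.
Trained networks look in the newest picture that a camera, given by its name, has taken for a name from the list of things; names that differ only in an ending like _2 or _b are one class to them, and where a whole thing is asked for, a point or a joint stands for the part that bears it (a point fixed in the world has none). Each returns a list of dicts, best first, with "conf" (0 to 1); they miss things now and then, are a little off and sometimes report something else, mostly with a low value. They report only what shows in the picture. A call takes as long as a camera call. They do not tell look-alikes from the thing itself.
- recognise(camera, query): "box" ([left, top, right, bottom] as shares, 0 to 1, of the picture: columns of its width, rows of its height, round what is visible of it).
- silhouettes(camera, query): "pixels" (400x640 bool, what is visible of it) and "box" ([left, top, right, bottom] as shares, 0 to 1, of the picture: columns of its width, rows of its height, round what is visible of it).
- pinpoint(camera, query): "centre" ([column, row] as shares, 0 to 1, of the picture: columns of its width, rows of its height: a listed point, or the origin of a listed thing).
The state is a dict: "time_s": time; "joints": joint angles; "joint_vel": joint speeds; "effort": joint torques, N m; "eef_pos": TCP position; "tcp_rot": TCP orientation; "ft_force": force on the tool from outside, world axes, zero at the start; "moment": the same for the moment, N m; "gripper_width": finger opening in m; "grasp_force": force on a finger pad.
Only numpy, scipy, OpenCV 4.12 (cv2) and the standard library are available. Lean on these libraries where they do the work, as an engineer would, in place of code of your own. Each camera call takes 0.05 s, during which the arm holds its last target. There are 200 camera calls.

## Task

Make up the two repair kits from the parts on the mat. Into the long tray, starting at the compartment next to its handle, put the tall slim capacitor, then the copper-wound choke, then the heat sink at the far end; into the short tray put the squat capacitor next to the handle and the relay in the other compartment. Set each part down, not dropped, upright and flat on the floor of its own compartment, and leave the flux jar and the tip-cleaner pot where they stand.

Things in the scene. Friction and masses are not known exactly. Their poses are not given: they have to be found in the camera images.
- tall_cap_mid (a point): The tall slim capacitor: an upright black can with an aluminium top, 35 mm diameter, 60 mm high, about 90 g. This point is its centre, half-way up; its z axis points up out of its top. Stands upright on the mat at the start.
- squat_cap_mid (a point): The squat wide capacitor: an upright black can with an aluminium top, 45 mm diameter, 40 mm high, about 90 g. This point is its centre, half-way up; its z axis points up out of its top. Stands upright on the mat at the start.
- choke_mid (a point): The choke: a flat-lying ring wound with copper wire on a black core, 50 mm diameter, 40 mm high, about 160 g; grip it across its outside. This point is its centre, half-way up; its z axis points up out of its top. Stands upright on the mat at the start.
- heat_sink_mid (a point): The heat sink: a bare aluminium block with six upright fins on a base plate, 50 mm long in x (along the fins), 44 mm wide in y (across the fins), 40 mm high, about 110 g; may be gripped across either pair of sides. This point is its centre, half-way up; its z axis points up out of its top. Stands upright on the mat at the start.
- relay_mid (a point): The relay: a grey upright block on a black foot, small white mark on top, 36 mm in x, 28 mm in y, 55 mm high, about 80 g; may be gripped across either pair of sides. This point is its centre, half-way up; its z axis points up out of its top. Stands upright on the mat at the start.
- long_tray: The long aluminium kit tray, fixed to the bench, 225 x 82 mm; rim and dividers 12 mm high, 3 mm thick; floor 3 mm thick. Compartments 71 (x) x 76 mm (y) inside, in one row along x. A black bow handle sticks out 26 mm at its -x end, the end nearer the robot. Left or right of the stock, turned up to 0.3 rad. Origin: middle of its underside. Compartment centres: x = -74 (at handle), 0, +74 mm, y = 0.
- short_tray: The short aluminium kit tray, fixed to the bench, 151 x 82 mm; rim and dividers 12 mm high, 3 mm thick; floor 3 mm thick. Compartments 71 (x) x 76 mm (y) inside, in one row along x. A black bow handle sticks out 26 mm at its -x end, the end nearer the robot. Left or right of the stock, turned up to 0.3 rad. Origin: middle of its underside. Compartment centres: x = -37 (at handle), +37 mm, y = 0.
- flux_jar_mid (a point): The flux jar, to be left alone: small amber glass jar with a white lid, 44 mm diameter, 44 mm high, loose, among the stock. This point is its centre, half-way up.
- cleaner_pot_mid (a point): The tip-cleaner pot, to be left alone: blue pot with a brass dome, 56 mm diameter, 45 mm high, loose, among the stock. This point is its centre, half-way up.
Mind the look-alikes: they are no part of the job. What is shaped like the part that bears choke_mid but purple or red is not meant.

How it is judged:
At the end, for the whole second after the job is handed in: Each part is in its own compartment (long tray from the handle: tall capacitor, choke, heat sink; short tray: squat capacitor at the handle, relay beyond), its centre inside that compartment, its underside on the floor within 4 mm, upright within 0.1 rad and at rest (under 0.02 m/s) (x of tall_cap_mid in the frame of long_tray between -0.11 and -0.038 m and y of tall_cap_mid in the frame of long_tray between -0.038 and 0.038 m and z of tall_cap_mid in the frame of long_tray between 0.029 and 0.037 m and angle between each of tall_cap_mid, choke_mid, heat_sink_mid, squat_cap_mid, relay_mid's own z axis and vertical below 0.1 rad and linear speed of each of tall_cap, choke, heat_sink, squat_cap, relay below 0.02 m/s and x of choke_mid in the frame of long_tray between -0.036 and 0.036 m and y of choke_mid in the frame of long_tray between -0.038 and 0.038 m and z of choke_mid in the frame of long_tray between 0.019 and 0.027 m and x of heat_sink_mid in the frame of long_tray between 0.038 and 0.11 m and y of heat_sink_mid in the frame of long_tray between -0.038 and 0.038 m and z of heat_sink_mid in the frame of long_tray between 0.019 and 0.027 m and x of squat_cap_mid in the frame of short_tray between -0.073 and -0.001 m and y of squat_cap_mid in the frame of short_tray between -0.038 and 0.038 m and z of squat_cap_mid in the frame of short_tray between 0.019 and 0.027 m and x of relay_mid in the frame of short_tray between 0.001 and 0.073 m and y of relay_mid in the frame of short_tray between -0.038 and 0.038 m and z of relay_mid in the frame of short_tray between 0.0265 and 0.0345 m); the robot touches nothing.
It fails at once if the flux jar or the tip-cleaner pot is pushed more than 25 mm from where it stood, or tipped (distance of any of flux_jar_mid, cleaner_pot_mid from where it was at the start of the episode above 0.025 m or angle between any of flux_jar_mid, cleaner_pot_mid's own z axis and vertical above 0.4 rad).
It fails at once if a part is dropped or thrown (moves at more than 0.6 m/s while no finger touches it) ((linear speed of tall_cap above 0.6 m/s and contact force between the fingers and tall_cap below 0.01 N) or (linear speed of squat_cap above 0.6 m/s and contact force between the fingers and squat_cap below 0.01 N) or (linear speed of choke above 0.6 m/s and contact force between the fingers and choke below 0.01 N) or (linear speed of heat_sink above 0.6 m/s and contact force between the fingers and heat_sink below 0.01 N) or (linear speed of relay above 0.6 m/s and contact force between the fingers and relay below 0.01 N)).
It also fails if it takes over 112 s, if anything falls off the work surface, if the arm or the gripper's body presses on something with over 40 N, if the wrist force passes 120 N, or if a joint passes its speed limit or range.

## Working session

There is one attempt and no reset: what is moved stays moved. The work goes in short steps, Python scripts to look and compute and a shell command to move; the robot and the scene stay as the last step left them, time stands still between calls to the robot, and variables do not carry over. Pictures are saved under pics/ and viewed, at most 14 in all, crops included, and the job is handed in when it is done.

```bash
mkdir -p pics
cat > h.py <<'E'
from rig import *
import numpy as np, cv2
from scipy.spatial.transform import Rotation as R
def save(name,fn):
    c=capture(name); cv2.imwrite('pics/'+fn,c['pixels'][:,:,::-1]); return c
def world(c,u,v,z=None):
    """pixel arrays -> world points, by depth (z None) or on plane z"""
    M=cv2.Rodrigues(np.array(c['rvec'],float))[0]; t=np.array(c['tvec'],float).ravel(); K=np.array(c['mtx'])
    u=np.asarray(u,float);v=np.asarray(v,float)
    r=np.stack([(u-K[0,2])/K[0,0],(v-K[1,2])/K[1,1],np.ones_like(u)],-1)
    o=-M.T@t; d=r@M
    s=c['z_map'][v.astype(int),u.astype(int)] if z is None else (z-o[2])/d[...,2]
    return o+d*np.asarray(s)[...,None]
E
python3 - <<'E'
from h import *
s=get_state(); print({k:np.round(s[k],3).tolist() for k in s})
for n in ['top','scene']:
    c=save(n,n+'0.png'); np.savez(n+'0.npz',**c)
    print(n,c['mtx'],c['rvec'],c['tvec'])
    for q in ['tall_cap_mid','squat_cap_mid','choke_mid','heat_sink_mid','relay_mid','long_tray','short_tray','flux_jar_mid','cleaner_pot_mid']:
        for r in recognise(n,q): 
            b=np.array(r['box'])*[640,400,640,400]; print(n,q,round(r['conf'],2),b.round(0).tolist())
E
```

```text
{'time_s': 0.0, 'joints': [-1.256, 0.334, 0.04, 1.466, -0.013, 1.343, -0.058], 'joint_vel': [-0.003, -0.002, 0.0, -0.001, 0.001, -0.001, 0.001], 'effort': [-0.001, -65.638, 1.335, -40.381, -0.06, 0.045, 0.0], 'eef_pos': [0.261, 0.595, 0.187], 'tcp_rot': [0.205, 0.979, -0.001, -0.0], 'ft_force': [0.729, -1.013, 0.485], 'moment': [0.021, 0.003, -0.033], 'grasp_force': 0.0, 'gripper_width': 0.087}
top [[390.84301553   0.         321.56652567]
 [  0.         390.84301553 199.9987766 ]
 [  0.           0.           1.        ]] [ 2.11441099 -2.17329639  0.11947592] [0.01093864 0.57289576 0.74754439]
top tall_cap_mid 0.71 [281.0, 142.0, 298.0, 164.0]
top squat_cap_mid 0.82 [341.0, 246.0, 368.0, 269.0]
top choke_mid 0.95 [240.0, 190.0, 269.0, 221.0]
top choke_mid 0.85 [223.0, 147.0, 251.0, 175.0]
top choke_mid 0.74 [233.0, 261.0, 259.0, 288.0]
top heat_sink_mid 0.86 [366.0, 189.0, 396.0, 216.0]
top relay_mid 0.52 [284.0, 249.0, 300.0, 273.0]
top long_tray 0.96 [142.0, 173.0, 213.0, 296.0]
top short_tray 0.69 [448.0, 186.0, 505.0, 279.0]
top flux_jar_mid 0.86 [345.0, 140.0, 366.0, 169.0]
top cleaner_pot_mid 0.9 [304.0, 194.0, 327.0, 220.0]
scene [[511.01235269   0.         319.37617131]
 [  0.         511.01235269 197.14701141]
 [  0.           0.           1.        ]] [ 1.60451808  2.06116451 -0.73308276] [ 0.14942736 -0.36871851  1.54480802]
scene tall_cap_mid 0.94 [328.0, 242.0, 349.0, 271.0]
scene squat_cap_mid 0.94 [305.0, 166.0, 321.0, 190.0]
scene choke_mid 0.86 [379.0, 252.0, 408.0, 281.0]
scene choke_mid 0.75 [370.0, 216.0, 396.0, 240.0]
scene choke_mid 0.72 [388.0, 174.0, 410.0, 198.0]
scene heat_sink_mid 0.95 [260.0, 193.0, 287.0, 221.0]
scene relay_mid 0.71 [355.0, 172.0, 372.0, 200.0]
scene long_tray 0.84 [421.0, 191.0, 486.0, 274.0]
scene short_tray 0.93 [171.0, 150.0, 231.0, 204.0]
scene flux_jar_mid 0.6 [273.0, 231.0, 296.0, 258.0]
scene cleaner_pot_mid 0.64 [313.0, 202.0, 340.0, 232.0]
```

View pics/top0.png

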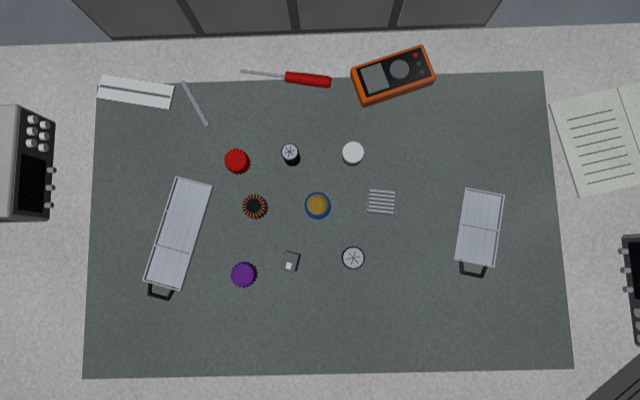

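Run:
```python
from h import *
c=np.load('top0.npz')
M=cv2.Rodrigues(c['rvec'])[0]; print('campos',-M.T@c['tvec'])
capture('top')
H=dict(tall_cap_mid=.06,squat_cap_mid=.04,choke_mid=.04,heat_sink_mid=.04,relay_mid=.055,flux_jar_mid=.044,cleaner_pot_mid=.045)
for q in list(H)+['long_tray','short_tray']:
    for r in silhouettes('top',q):
        if r['conf']<.4: continue
        v,u=np.nonzero(r['pixels']); P=world(c,u,v)
        h=H.get(q)
        if h:
            T=P[np.abs(P[:,2]-h)<.008]; 
            if len(T)<8: print(q,'few',len(T),P[:,2].max());continue
        else: T=P[(P[:,2]>-.005)&(P[:,2]<.022)]
        (cx,w,a)=cv2.minAreaRect((T[:,:2]*1000).astype(np.float32))
        rgb=c['pixels'][v,u].mean(0).round()
        print(q,round(r['conf'],2),'zmed',T[:,2].mean().round(3),'rect',np.round(cx,1),np.round(w,1),round(a,1),'mean',(T[:,:2].mean(0)*1000).round(1),rgb)
    for r in pinpoint('top',q)[:3]:
        p=np.array(r['centre'])*[640,400]; print('   pp',round(r['conf'],2),world(c,p[0],p[1],H.get(q,0)/2).round(4))
```

```text
campos [ 0.46990537 -0.0191211   0.81607301]
tall_cap_mid 0.63 zmed 0.06 rect [669.2  55.6] [31.5 31.4] 4.4 mean [668.3  55.8] [ 93.  97. 102.]
   pp 0.74 [ 0.4532 -0.0578  0.02  ]
choke_mid 0.97 zmed 0.038 rect [662.2 169.4] [46.7 48.6] 74.3 mean [662.  169.4] [124.  24.  22.]
choke_mid 0.92 zmed 0.039 rect [430.6 154.7] [45.5 46.7] 87.7 mean [430.7 155. ] [ 78.  40. 105.]
choke_mid 0.58 zmed 0.038 rect [567.1 132.6] [49.  46.5] 0.1 mean [566.5 132.5] [60. 45. 38.]
   pp 0.91 [0.6701 0.1662 0.02  ]
   pp 0.81 [0.5742 0.1292 0.02  ]
   pp 0.67 [0.427  0.1544 0.02  ]
heat_sink_mid 0.76 zmed 0.039 rect [ 568.5 -123.1] [49.3 44.3] 82.5 mean [ 568.7 -122.8] [113. 118. 123.]
   pp 0.67 [ 0.567  -0.1258  0.02  ]
relay_mid 0.62 zmed 0.055 rect [454.5  60.1] [28.2 35.6] 74.6 mean [454.3  59.9] [91. 96. 98.]
   pp 0.64 [0.4576 0.0528 0.0275]
   pp 0.39 [0.5148 0.2878 0.0275]
flux_jar_mid 0.65 zmed 0.044 rect [669.4 -69.9] [42.9 41.1] 20.1 mean [669.1 -69.8] [157. 159. 159.]
   pp 0.67 [ 0.6696 -0.0667  0.022 ]
cleaner_pot_mid 0.8 zmed 0.041 rect [566.    5.1] [49.1 45.5] 52.1 mean [565.3   5. ] [86. 82. 68.]
   pp 0.86 [0.5627 0.0056 0.0225]
long_tray 0.93 zmed 0.005 rect [506.6 302.6] [ 91.4 255.2] 73.8 mean [512.2 299.3] [137. 143. 150.]
   pp 0.97 [0.52   0.2985 0.    ]
short_tray 0.97 zmed 0.005 rect [ 502.2 -324.7] [ 90.1 182.2] 76.7 mean [ 508.5 -324.4] [134. 140. 146.]
   pp 0.65 [ 0.5174 -0.3269  0.    ]
   pp 0.55 [ 0.6728 -0.072   0.    ]
```

The top picture shows the long tray on the left (handle at 160,292) and the short tray on the right (handle at 473,268). The copper choke is at (255,206), with the red (237,160) and purple (244,274) look-alikes near it. The tall cap is at (290,154), squat cap (353,258), relay (291,260), heat sink (381,202), jar (352,152) and pot (317,205).

```bash
cat > go.py <<'E'
import sys; from h import *
# go.py x y z closing_angle_deg : shift/turn in the tool's axes to reach it
x,y,z,a=map(float,sys.argv[1:5]); s=get_state()
r=R.from_quat(s['tcp_rot']); d=r.inv().apply(np.array([x,y,z])-s['eef_pos'])
ty=r.apply([0,1,0]); cur=np.degrees(np.arctan2(ty[1],ty[0])); da=(a-cur+90)%180-90
print('t',round(s['time_s'],2),'pos',np.round(s['eef_pos'],4),'close',round(cur,1),'| shift',d.round(4),'turn',round(-np.radians(da),3),'w',round(s['gripper_width'],4),'q',np.round(s['tcp_rot'],3))
E
python3 - <<'E'
from h import *
c=np.load('top0.npz'); px=c['pixels'].astype(int)
for n,b,xs in [('long',(142,173,216,297),(-.074,0,.074)),('short',(446,182,508,272),(-.037,.037))]:
    m=np.zeros(px.shape[:2],np.uint8); m[b[1]:b[3],b[0]:b[2]]=px[b[1]:b[3],b[0]:b[2]].mean(2)>115
    m=cv2.morphologyEx(m,cv2.MORPH_CLOSE,np.ones((5,5)));
    k,l,st,_=cv2.connectedComponentsWithStats(m); v,u=np.nonzero(l==1+st[1:,4].argmax())
    P=world(c,u,v,.010)[:,:2]*1000; cx,w,a=cv2.minAreaRect(P.astype(np.float32)); print(n,cx,w,a)
    if w[0]>w[1]: a+=90
    ax=np.radians(a-90); 
    for X in xs: print('  comp',np.round(np.array(cx)/1000+X*np.array([np.cos(ax),np.sin(ax)]),4),'close',round(a,1))
m=np.zeros(px.shape[:2],np.uint8)
b=(338,243,371,272); z=c['z_map'][b[1]:b[3],b[0]:b[2]]
u,v=np.meshgrid(np.arange(b[0],b[2]),np.arange(b[1],b[3])); P=world(c,u.ravel(),v.ravel()); T=P[abs(P[:,2]-.04)<.008]
print('squat',cv2.minAreaRect((T[:,:2]*1000).astype(np.float32)),T.mean(0))
E
python3 go.py .567 .1325 .1 74
```

```text
long (518.3108520507812, 297.1715393066406) (82.90065002441406, 227.38992309570312) 73.5052719116211
  comp [0.4474 0.3182] close 73.5
  comp [0.5183 0.2972] close 73.5
  comp [0.5893 0.2762] close 73.5
short (512.8800659179688, -325.29248046875) (83.07220458984375, 152.9769744873047) 77.15682983398438
  comp [ 0.4768 -0.3171] close 77.2
  comp [ 0.549  -0.3335] close 77.2
squat ((458.17742919921875, -63.79266357421875), (43.61690139770508, 42.90174865722656), 88.51969909667969) [ 0.45818526 -0.0627898   0.0402912 ]
t 1.95 pos [0.2614 0.5951 0.1882] close 66.3 | shift [-0.4659 -0.3006  0.0882] turn -0.135 w 0.0869 q [ 0.205  0.979  0.    -0.   ]
```

```bash
python3 -m crank '[0,-0.17,-0.11,0.03,-0.135, 0,-0.17,-0.11,0.03,-0.135, 0,-0.17,-0.11,0.03,-0.135, 0,-0.17,-0.11,0.03,-0.135, 0,-0.17,-0.11,0.03,-0.135]' 25; python3 go.py .567 .1325 .1 73.5
```

```text
time_s: 2.37
eef_pos: [0.374, 0.4237, 0.158]
tcp_rot: [0.139, 0.99, 0.0, 0.0]
ft_force: [1.2, 0.3, 0.2]
gripper_width: 0.0869
grasp_force: 0.0
t 2.37 pos [0.374  0.4237 0.158 ] close 74.0 | shift [-0.2658 -0.2267  0.0581] turn 0.008 w 0.0869 q [0.139 0.99  0.    0.   ]
```

```bash
python3 -m crank '[0,-0.14,-0.12,0,0, 0,-0.14,-0.12,0,0, 0,-0.14,-0.12,0,0, 0,-0.14,-0.12,0,0, 0,-0.14,-0.12,0,0]' >/dev/null;  python3 -m crank '[0,-0.126,-0.107,0.058,0, 0,-0.126,-0.107,0.058,0, 0,-0.126,-0.107,0.058,0, 0,-0.126,-0.107,0.058,0, 0,-0.126,-0.107,0.058,0]'; python3 go.py .567 .1325 .014 73.5
python3 - <<'E'
from h import *
save('wrist','w1.png')
E
```

```text
time_s: 3.2
eef_pos: [0.5679, 0.1267, 0.0983]
tcp_rot: [0.143, 0.99, -0.002, -0.0]
ft_force: [-0.9, -1.3, -0.0]
gripper_width: 0.0872
grasp_force: 0.0
t 3.2 pos [0.5679 0.1267 0.0983] close 73.6 | shift [0.0026 0.0057 0.0843] turn 0.002 w 0.0872 q [ 0.143  0.99  -0.002 -0.   ]
```

View pics/w1.png

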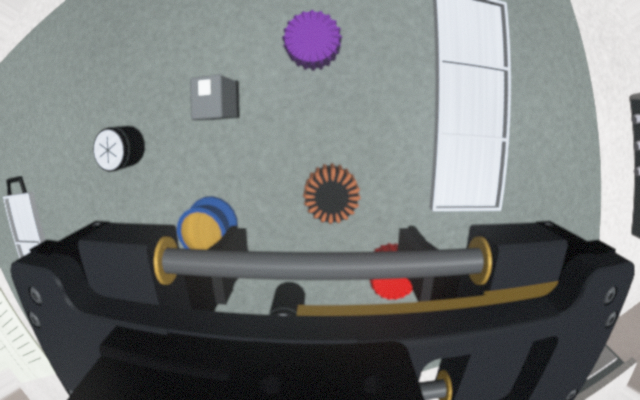

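The wrist picture shows the copper choke at (331,194), between the finger planes (235 and 410) and clear of the red one at (390,270). Going down to grip it.

```bash
python3 -m crank '[0,0.003,0.006,0.03,0, 0,0.003,0.006,0.06,0, 0,0.003,0.006,0.084,0, 0,0.003,0.006,0.084,0, 0,0.003,0.006,0.084,0]';  python3 -m crank '[255,0,0,0,0, 255,0,0,0,0, 255,0,0,0,0, 255,0,0,0,0, 255,0,0,0,0]' 25;  python3 -m crank '[255,0,0,0,0, 255,0,0,0,0, 255,0,0,-0.03,0, 255,0,0,-0.06,0, 255,0,0,-0.08,0]';  python3 go.py .518 .297 .095 73.5
```

```text
time_s: 3.67
eef_pos: [0.5638, 0.1417, 0.0158]
tcp_rot: [0.139, 0.99, -0.001, -0.001]
ft_force: [0.7, -0.4, -0.0]
gripper_width: 0.0869
grasp_force: 0.0
time_s: 4.08
eef_pos: [0.5653, 0.1414, 0.017]
tcp_rot: [0.139, 0.99, 0.0, 0.001]
ft_force: [0.2, 0.5, 0.4]
gripper_width: 0.0614
grasp_force: 0.0
time_s: 4.5
eef_pos: [0.5654, 0.1411, 0.0985]
tcp_rot: [0.139, 0.99, 0.0, 0.001]
ft_force: [0.7, 0.9, -0.1]
gripper_width: 0.0281
grasp_force: 0.0
t 4.5 pos [0.5654 0.1411 0.0985] close 74.0 | shift [0.0885 0.1368 0.0035] turn 0.009 w 0.0281 q [0.139 0.99  0.    0.001]
```

```bash
python3 -m crank '[30,0,0,0,0, 30,0,0,0,0, 30,0,0,0,0, 30,0,0,0,0, 30,0,0,0,0]'; python3 -m crank '[30,0,0,0,0, 30,0,0,0,0, 30,0,0,0,0]' ; python3 go.py .567 .1325 .014 73.5
```

```text
time_s: 4.92
eef_pos: [0.5641, 0.1409, 0.095]
tcp_rot: [0.139, 0.99, -0.001, -0.001]
ft_force: [-0.2, 0.0, -0.6]
gripper_width: 0.0535
grasp_force: 0.0
time_s: 5.17
eef_pos: [0.5646, 0.1411, 0.0958]
tcp_rot: [0.139, 0.99, -0.0, -0.0]
ft_force: [0.1, 0.1, -0.1]
gripper_width: 0.0723
grasp_force: 0.0
t 5.17 pos [0.5646 0.1411 0.0958] close 74.0 | shift [-0.0047 -0.0076  0.0818] turn 0.009 w 0.0723 q [ 0.139  0.99  -0.    -0.   ]
```

```bash
python3 -m crank '[20,-0.005,-0.008,0,0, 20,-0.005,-0.008,0.03,0, 20,-0.005,-0.008,0.06,0, 20,-0.005,-0.008,0.082,0, 20,-0.005,-0.008,0.082,0]';  python3 -m crank '[255,0,0,0,0, 255,0,0,0,0, 255,0,0,0,0, 255,0,0,0,0, 255,0,0,0,0]' 25;  python3 -m crank '[255,0,0,0,0, 255,0,0,0,0, 255,0,0,0,0, 255,0,0,0,0, 255,0,0,0,0]';  python3 go.py .518 .297 .095 73.5
```

```text
time_s: 5.58
eef_pos: [0.5643, 0.1304, 0.0098]
tcp_rot: [0.139, 0.99, -0.002, -0.003]
ft_force: [-0.8, -0.2, -0.5]
gripper_width: 0.0801
grasp_force: 0.0
time_s: 6.0
eef_pos: [0.5682, 0.1324, 0.0154]
tcp_rot: [0.139, 0.99, 0.001, 0.001]
ft_force: [-0.3, -0.3, 0.7]
gripper_width: 0.0548
grasp_force: 0.0
time_s: 6.42
eef_pos: [0.5674, 0.1321, 0.0141]
tcp_rot: [0.139, 0.99, -0.0, -0.0]
ft_force: [-0.9, -0.2, 0.9]
gripper_width: 0.0211
grasp_force: 0.0
t 6.42 pos [0.5674 0.1321 0.0141] close 74.0 | shift [ 0.0929  0.1449 -0.0809] turn 0.009 w 0.0211 q [ 0.139  0.99  -0.    -0.   ]
```

```bash
python3 -m crank '[0,0,0,0,0, 0,0,0,-0.04,0, 0,0,0,-0.08,0, 0,0,0,-0.12,0, 0,0,0,-0.14,0]' >/dev/null; python3 -m crank '[0,0,0,0,0, 0,0,0,0,0, 0,0,0,0,0, 0,0,0,0,0, 0,0,0,0,0]'
python3 - <<'E'
from h import *
a=save('wrist','w2.png')['pixels']; b=capture('top'); np.savez('top1.npz',**b); cv2.imwrite('pics/wt2.png',np.vstack([a,b['pixels'][90:290]])[:,:,::-1])
for q in ['choke_mid']:
  for r in silhouettes('top',q):
    v,u=np.nonzero(r['pixels']); P=world(b,u,v); T=P[abs(P[:,2]-.04)<.008]; print(r['conf'],cv2.minAreaRect((T[:,:2]*1000).astype(np.float32)) if len(T) else 0,b['pixels'][v,u].mean(0))
E
```

```text
time_s: 7.25
eef_pos: [0.5666, 0.1319, 0.1527]
tcp_rot: [0.139, 0.99, -0.001, -0.001]
ft_force: [-1.2, -0.7, 0.2]
gripper_width: 0.0801
grasp_force: 0.0
0.69 ((432.3821716308594, 154.60211181640625), (45.36793899536133, 46.64861297607422), 86.07827758789062) [106.18007663  55.41762452 141.98659004]
```

View pics/wt2.png

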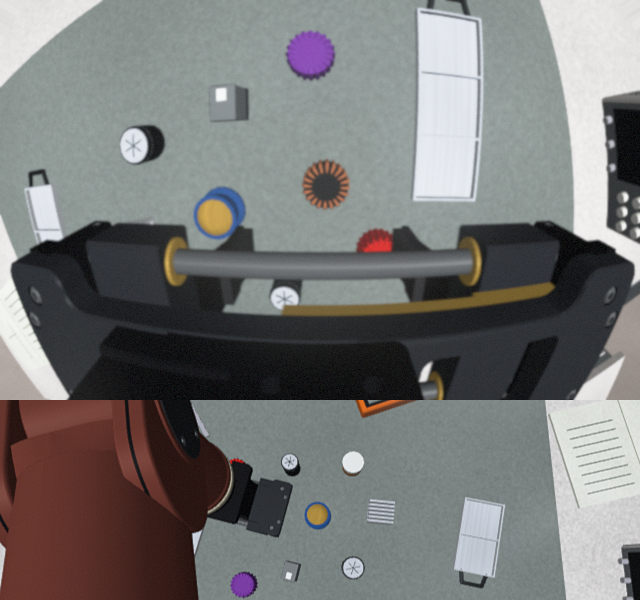

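The wrist picture shows the choke still standing at (326,185), in front of the fingers, so I need its position from the wrist camera.

```bash
cat >> h.py <<'E'
def wworld(c,u,v):
    M=cv2.Rodrigues(np.array(c['rvec'],float))[0]; t=np.array(c['tvec'],float).ravel(); K=np.array(c['mtx'])
    u=np.asarray(u,float);v=np.asarray(v,float)
    x=(u-K[0,2])/K[0,0]; y=(v-K[1,2])/K[1,1]; th=np.hypot(x,y); k=np.tan(th)/np.maximum(th,1e-9)
    z=c['z_map'][v.astype(int),u.astype(int)]
    return (np.stack([x*k*z,y*k*z,z],-1)-t)@M
def wmeasure(q,h,all=False):
    c=capture('wrist'); out=[]
    for r in silhouettes('wrist',q):
        v,u=np.nonzero(r['pixels']); P=wworld(c,u,v); T=P[abs(P[:,2]-h)<.008]
        if len(T)<20: print(q,'few',round(r['conf'],2),np.percentile(P[:,2],[5,50,95]));continue
        cx,w,a=cv2.minAreaRect((T[:,:2]*1000).astype(np.float32)); print(q,round(r['conf'],2),'ctr',np.round(cx,1),np.round(w,1),round(a,1),'z',T[:,2].mean().round(4),'rgb',c['pixels'][v,u].mean(0).round())
E
python3 - <<'E'
from h import *
wmeasure('choke_mid',.04); wmeasure('cleaner_pot_mid',.041); wmeasure('relay_mid',.055)
c=capture('wrist'); M=cv2.Rodrigues(c['rvec'])[0]; print(c['mtx'],-M.T@c['tvec'],M[2])
E
```

```text
choke_mid 0.69 ctr [646.6 173.8] [39.1 18.2] 74.8 z 0.0375 rgb [157.  56.  55.]
choke_mid 0.67 ctr [431.6 157.2] [48.1 47.9] 62.6 z 0.0382 rgb [128.  79. 166.]
choke_mid 0.59 ctr [566.  134.4] [46.9 46.9] 4.6 z 0.0382 rgb [105.  82.  72.]
cleaner_pot_mid 0.62 ctr [565.3   5.2] [48.1 52.3] 25.2 z 0.0396 rgb [130. 127. 116.]
relay_mid 0.7 ctr [455.2  61.9] [27.6 36. ] 74.5 z 0.0546 rgb [131. 136. 139.]
[[309.70691629   0.         322.30477798]
 [  0.         309.70691629 198.78495125]
 [  0.           0.           1.        ]] [0.50164026 0.15077311 0.35040155] [ 0.2431279  -0.07082984 -0.96740475]
```

```bash
python3 - <<'E'
from h import *
s=get_state(); print(s['eef_pos'],s['gripper_width'],s['joints'])
c=capture('wrist')
for (u0,u1) in [(215,256),(396,440)]:
    v,u=np.mgrid[222:308:12,u0:u1:8]; 
    P=wworld(c,u.ravel(),v.ravel()).reshape(v.shape+(3,))
    t=(P-s['eef_pos'])@R.from_quat(s['tcp_rot']).as_matrix()
    for i in range(len(v)): print(v[i,0],[tuple((t[i,j]*1000).round().astype(int)) for j in range(t.shape[1])])
E
python3 -c "
import cv2;a=cv2.imread('pics/w2.png')[150:320,180:470];cv2.imwrite('pics/w2c.png',cv2.resize(a,None,fx=2.7,fy=2.7))"
```

```text
[0.56741059 0.13210284 0.15415903] 0.0871579974267208 [-0.61933347  0.22088778  0.36649561  1.69674879 -0.08308846  1.23925957
  1.05806548]
222 [(np.int64(-38), np.int64(-117), np.int64(109)), (np.int64(-38), np.int64(-109), np.int64(111)), (np.int64(-40), np.int64(-101), np.int64(118)), (np.int64(-50), np.int64(-100), np.int64(147)), (np.int64(-52), np.int64(-92), np.int64(153)), (np.int64(-52), np.int64(-82), np.int64(154))]
234 [(np.int64(-55), np.int64(-122), np.int64(118)), (np.int64(-55), np.int64(-113), np.int64(119)), (np.int64(11), np.int64(-48), np.int64(-49)), (np.int64(9), np.int64(-46), np.int64(-43)), (np.int64(-68), np.int64(-93), np.int64(153)), (np.int64(-68), np.int64(-84), np.int64(155))]
246 [(np.int64(10), np.int64(-52), np.int64(-65)), (np.int64(9), np.int64(-49), np.int64(-60)), (np.int64(9), np.int64(-45), np.int64(-60)), (np.int64(5), np.int64(-44), np.int64(-52)), (np.int64(-2), np.int64(-44), np.int64(-36)), (np.int64(-84), np.int64(-84), np.int64(153))]
258 [(np.int64(31), np.int64(-31), np.int64(-120)), (np.int64(31), np.int64(-28), np.int64(-120)), (np.
[... 2884 characters left out ...]
8)), (np.int64(0), np.int64(43), np.int64(-81)), (np.int64(2), np.int64(46), np.int64(-84)), (np.int64(3), np.int64(48), np.int64(-87))]
294 [(np.int64(-155), np.int64(98), np.int64(153)), (np.int64(-157), np.int64(110), np.int64(154)), (np.int64(-157), np.int64(122), np.int64(154)), (np.int64(-4), np.int64(43), np.int64(-84)), (np.int64(-5), np.int64(47), np.int64(-84)), (np.int64(-2), np.int64(48), np.int64(-89))]
306 [(np.int64(23), np.int64(19), np.int64(-132)), (np.int64(23), np.int64(21), np.int64(-131)), (np.int64(23), np.int64(23), np.int64(-132)), (np.int64(23), np.int64(25), np.int64(-131)), (np.int64(22), np.int64(27), np.int64(-131)), (np.int64(23), np.int64(29), np.int64(-132))]
```

View pics/w2c.png

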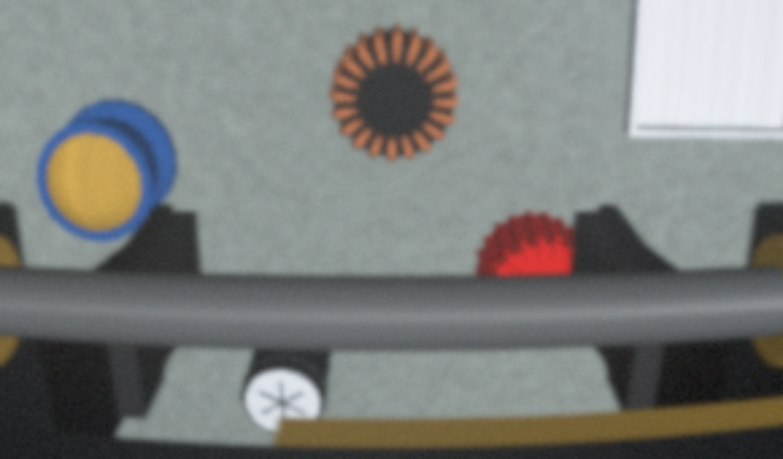

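The crop shows the fingertips at about (190,210) and (590,210). They end around 38 mm short of the reported TCP, so the choke at (395,92) was never reached. I'll measure the tip offset carefully with the fingers part-closed.

```bash
cat > tip.py <<'E'
from h import *
s=get_state(); c=capture('wrist'); v,u=np.mgrid[150:300,150:500]
t=(wworld(c,u.ravel(),v.ravel())-s['eef_pos'])@R.from_quat(s['tcp_rot']).as_matrix()
f=t[(abs(t[:,1])<60)&(abs(t[:,0])<.02)&(abs(t[:,1])<.06)&(t[:,2]<.06)&(t[:,2]>-.09)]
print('w',s['gripper_width'],'z',s['eef_pos'][2])
for sg in (-1,1):
    g=f[f[:,1]*sg>0]; g=g[g[:,2].argsort()][::-1]; print((g[:25:3]*1000).round(1).tolist())
    top=g[g[:,2]>g[5,2]-.01]; print('  x range',np.percentile(top[:,0],[5,95])*1000,'y',np.percentile(top[:,1],[5,95])*1000)
E
python3 -m crank '[100,0,0,0,0, 100,0,0,0,0, 100,0,0,0,0, 100,0,0,0,0, 100,0,0,0,0]' >/dev/null;python3 -m crank '[100,0,0,0,0, 100,0,0,0,0, 100,0,0,0,0, 100,0,0,0,0, 100,0,0,0,0]' >/dev/null; python3 tip.py
python3 -c "
from h import *
c=save('scene','s3.png');cv2.imwrite('pics/s3c.png',cv2.resize(cv2.imread('pics/s3.png')[100:300,300:540],None,fx=2.5,fy=2.5))"
```

```text
w 0.05341464380400655 z 0.15415937918022127
[[8.8, -29.8, -33.9], [0.5, -26.7, -34.2], [10.2, -31.9, -34.4], [-0.6, -26.7, -34.5], [9.1, -27.4, -34.7], [8.5, -28.5, -34.7], [8.6, -31.3, -34.9], [9.8, -31.8, -34.9], [8.7, -30.7, -35.2]]
  x range [-1.17340939 10.63758333] y [-34.6997614  -26.52450988]
[[1.2, 26.4, -33.0], [0.5, 26.3, -34.1], [9.0, 29.3, -34.3], [8.4, 29.9, -34.3], [9.1, 26.4, -34.4], [0.0, 26.3, -34.5], [10.3, 34.3, -34.6], [8.6, 30.4, -34.8], [10.4, 34.8, -34.9]]
  x range [-1.34798398 10.8592971 ] y [26.03214145 34.38725891]
```

View pics/s3c.png

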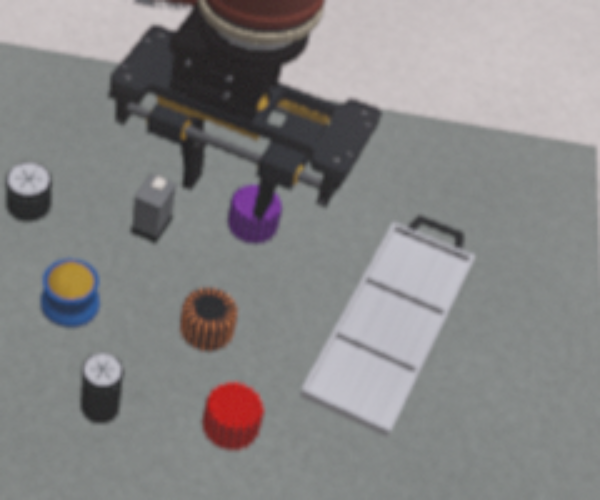

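The scene crop shows the fingertips at (190,185) and (262,215), hovering above and beyond the parts. I'll check tip height independently with the scene depth.

Run:
```python
from h import *
s=get_state(); c=capture('scene'); v,u=np.mgrid[150:190,365:430]
P=world(c,u.ravel(),v.ravel()); t=(P-s['eef_pos'])@R.from_quat(s['tcp_rot']).as_matrix()
for sg in (-1,1):
    f=t[(t[:,1]*sg>.01)&(t[:,1]*sg<.06)&(abs(t[:,0])<.03)&(t[:,2]<.08)&(t[:,2]>-.09)]
    f=f[f[:,2].argsort()][::-1]; print(len(f),(f[:40:5]*1000).round(1).tolist())
```

```text
164 [[-12.0, -32.6, -33.7], [-11.2, -28.7, -35.1], [-14.0, -32.2, -38.9], [-10.9, -29.4, -40.5], [-9.9, -32.1, -41.0], [-12.6, -26.6, -43.6], [-10.8, -30.0, -45.9], [-10.3, -26.0, -47.7]]
99 [[-10.0, 30.6, -31.8], [5.5, 36.3, -34.9], [-11.5, 28.3, -38.0], [-0.1, 35.8, -40.2], [-10.9, 36.0, -41.9], [-10.6, 29.2, -43.6], [6.2, 36.4, -46.2], [-13.1, 33.8, -48.8]]
```

Both cameras agree: the real fingertips sit about 33 mm above the reported TCP. So tip z = reading + 0.033, and I use that from here on, watching the force on the way down.

```bash
python3 -m crank '[20,0,0.001,0.03,0, 20,0,0.001,0.06,0, 20,0,0.001,0.09,0, 20,0,0.001,0.12,0, 20,0,0.001,0.13,0]'; python3 -m crank '[20,0,0,0.01,0, 20,0,0,0.02,0, 20,0,0,0.03,0, 20,0,0,0.04,0, 20,0,0,0.042,0]'; python3 -m crank '[255,0,0,0,0, 255,0,0,0,0, 255,0,0,0,0, 255,0,0,0,0, 255,0,0,0,0]' 25;  python3 -m crank '[255,0,0,0,0, 255,0,0,0,0, 255,0,0,0,0, 255,0,0,0,0, 255,0,0,0,0]'; python3 tip.py
```

```text
time_s: 9.2
eef_pos: [0.565, 0.1324, 0.02]
tcp_rot: [0.139, 0.99, -0.001, -0.002]
ft_force: [-1.1, 0.6, 0.0]
gripper_width: 0.0766
grasp_force: 0.0
time_s: 9.62
eef_pos: [0.5672, 0.1331, -0.0189]
tcp_rot: [0.139, 0.99, -0.0, -0.0]
ft_force: [-0.8, -0.5, -0.2]
gripper_width: 0.0802
grasp_force: 0.0
time_s: 10.03
eef_pos: [0.568, 0.1332, -0.0173]
tcp_rot: [0.139, 0.99, 0.0, 0.0]
ft_force: [0.8, 0.3, -0.8]
gripper_width: 0.0546
grasp_force: 0.0
time_s: 10.45
eef_pos: [0.568, 0.1333, -0.0174]
tcp_rot: [0.139, 0.99, 0.0, 0.0]
ft_force: [-0.5, 0.7, 4.9]
gripper_width: 0.0492
grasp_force: 25.0
w 0.049191589290864965 z -0.017432425984379926
[[9.3, -44.9, -15.6], [1.3, -58.0, -16.2], [12.2, -37.5, -16.4], [18.6, -34.1, -16.4], [16.6, -54.6, -16.5], [9.7, -31.3, -16.5], [4.5, -29.1, -16.6], [8.1, -55.2, -16.6], [14.8, -48.2, -16.7]]
  x range [-8.40226678 19.02244979] y [-58.43004841 -22.87406398]
[[14.0, 44.0, -15.9], [18.5, 37.4, -16.0], [14.7, 49.7, -16.1], [12.1, 46.7, -16.2], [16.1, 33.7, -16.2], [5.1, 26.1, -16.3], [7.0, 42.5, -16.3], [12.9, 28.2, -16.3], [16.1, 39.3, -16.3]]
  x range [-8.30570808 19.07105908] y [22.0283676  58.04789259]
```

```bash
python3 -m crank '[255,0,0,-0.01,0, 255,0,0,-0.03,0, 255,0,0,-0.05,0, 255,0,0,-0.07,0, 255,0,0,-0.08,0]'; python3 -m crank '[255,0.015,0.023,0,0, 255,0.036,0.056,0,0, 255,0.057,0.088,0,0, 255,0.078,0.12,0,0, 255,0.093,0.143,0,0.01]'; python3 -m crank '[255,0,0,0,0, 255,0,0,0,0, 255,0,0,0.02,0, 255,0,0,0.04,0, 255,0,0,0.05,0]'; python3 go.py .518 .297 -.0144 73.5
```

```text
time_s: 10.92
eef_pos: [0.5685, 0.133, 0.0646]
tcp_rot: [0.139, 0.99, 0.0, 0.001]
ft_force: [0.2, -0.2, -1.7]
gripper_width: 0.0496
grasp_force: 25.0
time_s: 11.33
eef_pos: [0.5155, 0.2997, 0.0618]
tcp_rot: [0.143, 0.99, 0.0, -0.001]
ft_force: [-0.2, 0.3, -1.6]
gripper_width: 0.0498
grasp_force: 25.0
time_s: 11.75
eef_pos: [0.5171, 0.2937, 0.0099]
tcp_rot: [0.145, 0.989, -0.001, -0.001]
ft_force: [-0.2, 0.3, -2.1]
gripper_width: 0.0495
grasp_force: 25.0
t 11.75 pos [0.5171 0.2937 0.0099] close 73.4 | shift [0.     0.0035 0.0243] turn -0.003 w 0.0495 q [ 0.145  0.989 -0.001 -0.001]
```

```bash
python3 -m crank '[255,0,0.003,0.008,0, 255,0,0.003,0.016,0, 255,0,0.003,0.02,0, 255,0,0.003,0.02,0, 255,0,0.003,0.02,0]'; python3 -m crank '[255,0,0,0.002,0, 255,0,0,0.004,0, 255,0,0,0.006,0, 255,0,0,0.006,0]'; python3 go.py .518 .297 -.0144 73.5
```

```text
time_s: 12.17
eef_pos: [0.5188, 0.299, -0.0075]
tcp_rot: [0.144, 0.99, 0.0, 0.0]
ft_force: [0.4, -0.5, -1.2]
gripper_width: 0.0496
grasp_force: 25.0
time_s: 12.5
eef_pos: [0.5183, 0.299, -0.0141]
tcp_rot: [0.144, 0.99, -0.0, -0.0]
ft_force: [-0.1, 0.1, -0.9]
gripper_width: 0.0492
grasp_force: 25.0
t 12.5 pos [ 0.5183  0.299  -0.0141] close 73.5 | shift [-0.0003 -0.002   0.0003] turn -0.001 w 0.0492 q [ 0.144  0.99  -0.    -0.   ]
```

```bash
python3 -m crank '[255,0,0,0.001,0, 30,0,0,0.001,0, 30,0,0,0.001,0, 30,0,0,0.001,0, 30,0,0,0.001,0]'; python3 -m crank '[0,0,0,0,0, 0,0,0,-0.02,0, 0,0,0,-0.05,0, 0,0,0,-0.085,0, 0,0,0,-0.1,0]';python3 -m crank '[0,0,0,0,0, 0,0,0,0,0]'; python3 go.py .6683 .0556 .09 73.5
```

```text
time_s: 12.92
eef_pos: [0.5186, 0.2991, -0.0148]
tcp_rot: [0.144, 0.99, 0.0, 0.0]
ft_force: [0.1, 0.2, 0.1]
gripper_width: 0.0682
grasp_force: 0.0
time_s: 13.33
eef_pos: [0.5202, 0.2998, 0.0894]
tcp_rot: [0.144, 0.99, 0.002, 0.002]
ft_force: [0.3, -0.0, 0.6]
gripper_width: 0.0868
grasp_force: 0.0
time_s: 13.5
eef_pos: [0.519, 0.2995, 0.0861]
tcp_rot: [0.144, 0.99, 0.001, 0.001]
ft_force: [0.7, 0.2, -0.2]
gripper_width: 0.087
grasp_force: 0.0
t 13.5 pos [0.519  0.2995 0.0861] close 73.5 | shift [-0.2125 -0.1913 -0.004 ] turn -0.001 w 0.087 q [0.144 0.99  0.001 0.001]
```

```bash
python3 -m crank '[0,-0.028,-0.025,0,0, 0,-0.056,-0.05,0,0, 0,-0.084,-0.075,0,0, 0,-0.112,-0.1,0,0, 0,-0.14,-0.126,0,0]'>/dev/null; python3 -m crank '[0,-0.028,-0.025,0,0, 0,-0.056,-0.05,0,0, 0,-0.0725,-0.0655,0,0, 0,-0.0725,-0.0655,0,0, 0,-0.0725,-0.0655,0,0]'; python3 -c "
from h import *
wmeasure('tall_cap_mid',.06)
for n in ['choke_mid']: wmeasure(n,.043)
"; python3 go.py .6683 .0556 -.008 73.5
```

```text
time_s: 14.33
eef_pos: [0.667, 0.0527, 0.0832]
tcp_rot: [0.146, 0.989, -0.001, -0.001]
ft_force: [-0.2, 1.5, -0.4]
gripper_width: 0.0871
grasp_force: 0.0
tall_cap_mid 0.69 ctr [669.5  58. ] [33.4 34.2] 16.1 z 0.0597 rgb [160. 166. 170.]
tall_cap_mid few 0.31 [0.00103738 0.02630926 0.04078154]
choke_mid 0.85 ctr [536.9 296.1] [37.6 10.4] 87.0 z 0.04 rgb [90. 67. 58.]
choke_mid 0.58 ctr [662.8 170.6] [47.7 48.3] 66.4 z 0.0381 rgb [192.  60.  57.]
t 14.53 pos [0.6668 0.0569 0.0845] close 73.6 | shift [-0.0019 -0.0008  0.0925] turn 0.001 w 0.0873 q [ 0.143  0.99   0.    -0.001]
```

```bash
python3 -m crank '[60,-0.002,0,0.02,0, 60,-0.002,0,0.045,0, 60,-0.002,0,0.07,0, 60,-0.002,0,0.088,0, 60,-0.002,0,0.0925,0]'; python3 -m crank '[255,0,0,0,0, 255,0,0,0,0, 255,0,0,0,0, 255,0,0,0,0, 255,0,0,0,0]' 25;  python3 -m crank '[255,0,0,0,0, 255,0,0,0,0, 255,0,0,0,0, 255,0,0,0,0, 255,0,0,0,0]'; python3 go.py .4474 .3182 .09 73.5
```

```text
time_s: 14.95
eef_pos: [0.6667, 0.0559, -0.011]
tcp_rot: [0.143, 0.99, -0.001, -0.003]
ft_force: [-0.5, 0.3, -0.5]
gripper_width: 0.0682
grasp_force: 0.0
time_s: 15.37
eef_pos: [0.6704, 0.0546, -0.006]
tcp_rot: [0.144, 0.99, 0.0, 0.001]
ft_force: [0.3, 1.0, 0.4]
gripper_width: 0.0412
grasp_force: 0.4
time_s: 15.78
eef_pos: [0.6702, 0.0547, -0.0064]
tcp_rot: [0.144, 0.99, 0.0, 0.001]
ft_force: [-1.1, 1.7, 5.1]
gripper_width: 0.0343
grasp_force: 25.0
t 15.78 pos [ 0.6702  0.0547 -0.0064] close 73.5 | shift [ 0.2885  0.1892 -0.0966] turn -0.001 w 0.0343 q [0.144 0.99  0.    0.001]
```

```bash
python3 -m crank '[255,0,0,-0.01,0, 255,0,0,-0.03,0, 255,0,0,-0.055,0, 255,0,0,-0.08,0, 255,0,0,-0.097,0]'; python3 -m crank '[255,0.02,0.013,0,0, 255,0.05,0.033,0,0, 255,0.08,0.053,0,0, 255,0.112,0.074,0,0, 255,0.144,0.0945,0,0]' ; python3 -m crank '[255,0.032,0.021,0,0, 255,0.064,0.042,0,0, 255,0.096,0.063,0,0, 255,0.125,0.082,0,0, 255,0.1445,0.0945,0,0]'; python3 -m crank '[255,0,0,0,0, 255,0,0,0,0, 255,0,0,0.02,0, 255,0,0,0.045,0, 255,0,0,0.06,0]';python3 -m crank '[255,0,0,0,0, 255,0,0,0,0]'; python3 go.py .4474 .3182 -.0034 73.5
```

```text
time_s: 16.2
eef_pos: [0.6701, 0.0539, 0.0925]
tcp_rot: [0.144, 0.99, 0.0, 0.001]
ft_force: [1.5, 0.7, -1.3]
gripper_width: 0.0345
grasp_force: 25.0
time_s: 16.62
eef_pos: [0.557, 0.1866, 0.09]
tcp_rot: [0.144, 0.99, -0.0, -0.0]
ft_force: [0.1, 0.5, -0.2]
gripper_width: 0.0345
grasp_force: 25.0
time_s: 17.03
eef_pos: [0.4439, 0.3204, 0.0901]
tcp_rot: [0.142, 0.99, 0.0, -0.0]
ft_force: [-0.1, 0.2, -1.9]
gripper_width: 0.0345
grasp_force: 25.0
time_s: 17.45
eef_pos: [0.4474, 0.3155, 0.0281]
tcp_rot: [0.145, 0.989, -0.001, -0.0]
ft_force: [-0.5, -0.1, -0.4]
gripper_width: 0.0347
grasp_force: 25.0
time_s: 17.62
eef_pos: [0.4474, 0.316, 0.0295]
tcp_rot: [0.145, 0.989, -0.001, -0.0]
ft_force: [0.6, 0.2, -0.4]
gripper_width: 0.0346
grasp_force: 25.0
t 17.62 pos [0.4474 0.316  0.0295] close 73.3 | shift [0.0006 0.0022 0.0329] turn -0.003 w 0.0346 q [ 0.145  0.989 -0.001 -0.   ]
```

```bash
python3 -m crank '[255,0.001,0.002,0.012,0, 255,0.001,0.002,0.022,0, 255,0.001,0.002,0.028,0, 255,0.001,0.002,0.031,0, 255,0.001,0.002,0.032,0]';python3 -m crank '[255,0,0,0,0, 255,0,0,0.001,0, 255,0,0,0.001,0]'; python3 go.py .4474 .3182 -.0034 73.5
```

```text
time_s: 18.03
eef_pos: [0.4461, 0.3196, -0.0031]
tcp_rot: [0.144, 0.99, -0.0, -0.0]
ft_force: [-0.5, -0.4, -1.5]
gripper_width: 0.0341
grasp_force: 25.0
time_s: 18.28
eef_pos: [0.4466, 0.32, -0.0031]
tcp_rot: [0.144, 0.99, 0.0, 0.0]
ft_force: [-0.3, 0.1, -0.9]
gripper_width: 0.0346
grasp_force: 25.0
t 18.28 pos [ 0.4466  0.32   -0.0031] close 73.5 | shift [-0.0013 -0.0016  0.0003] turn -0.001 w 0.0346 q [0.144 0.99  0.    0.   ]
```

```bash
python3 -m crank '[255,0,0,0.001,0, 60,0,0,0.001,0, 60,0,0,0.001,0, 60,0,0,0.001,0, 60,0,0,0.001,0]'; python3 -m crank '[0,0,0,-0.01,0, 0,0,0,-0.03,0, 0,0,0,-0.06,0, 0,0,0,-0.085,0, 0,0,0,-0.1,0]';python3 -m crank '[0,0,0,0,0, 0,0,0,0,0]'; python3 go.py .5686 -.123 .09 82.5
```

```text
time_s: 18.7
eef_pos: [0.4465, 0.32, -0.0043]
tcp_rot: [0.144, 0.99, 0.0, 0.0]
ft_force: [-1.0, -0.6, 0.6]
gripper_width: 0.0536
grasp_force: 0.0
time_s: 19.12
eef_pos: [0.4475, 0.3206, 0.0993]
tcp_rot: [0.144, 0.99, 0.001, 0.001]
ft_force: [0.7, 0.5, 0.9]
gripper_width: 0.0836
grasp_force: 0.0
time_s: 19.28
eef_pos: [0.447, 0.3204, 0.097]
tcp_rot: [0.144, 0.99, 0.001, 0.001]
ft_force: [-0.2, 0.2, -0.2]
gripper_width: 0.0864
grasp_force: 0.0
t 19.28 pos [0.447  0.3204 0.097 ] close 73.5 | shift [-0.2429 -0.3904  0.0064] turn -0.158 w 0.0864 q [0.144 0.99  0.001 0.001]
```

```bash
python3 -m crank '[0,-0.1,-0.16,0,0, 0,-0.1,-0.16,0,0, 0,-0.1,-0.16,0,0, 0,-0.1,-0.16,0,0, 0,-0.1,-0.16,0,0]'>/dev/null; python3 -m crank '[0,-0.1,-0.16,0,0, 0,-0.1,-0.16,0,0, 0,-0.1,-0.16,0,0, 0,-0.1,-0.16,0,0, 0,-0.1,-0.16,0,0]'>/dev/null; python3 -m crank '[0,-0.02,-0.035,0,-0.08, 0,-0.043,-0.07,0,-0.158, 0,-0.043,-0.07,0,-0.158, 0,-0.043,-0.07,0,-0.158, 0,-0.043,-0.07,0,-0.158]'; python3 -c "
from h import *
wmeasure('heat_sink_mid',.04); wmeasure('squat_cap_mid',.04); wmeasure('short_tray',.01)
"; python3 go.py .5686 -.123 -.019 82.5
```

```text
time_s: 20.53
eef_pos: [0.5675, -0.1231, 0.0946]
tcp_rot: [0.066, 0.998, 0.0, -0.001]
ft_force: [-0.3, 0.1, -0.6]
gripper_width: 0.0872
grasp_force: 0.0
heat_sink_mid 0.9 ctr [ 568.9 -122.6] [50.8 45.3] 82.6 z 0.0384 rgb [174. 179. 184.]
squat_cap_mid 0.84 ctr [458.8 -62.9] [44.3 43.8] 80.9 z 0.0399 rgb [173. 178. 183.]
short_tray 0.68 ctr [ 494.4 -320.1] [ 93.3 166. ] 81.4 z 0.0051 rgb [202. 206. 212.]
t 20.83 pos [ 0.5683 -0.122   0.0956] close 82.6 | shift [-0.0005 -0.001   0.1146] turn 0.002 w 0.0869 q [ 0.065  0.998  0.    -0.   ]
```

```bash
python3 -m crank '[20,0,-0.001,0.025,0, 20,0,-0.001,0.055,0, 20,0,-0.001,0.085,0, 20,0,-0.001,0.11,0, 20,0,-0.001,0.114,0]'; python3 -m crank '[255,0,0,0,0, 255,0,0,0,0, 255,0,0,0,0, 255,0,0,0,0, 255,0,0,0,0]' 25;  python3 -m crank '[255,0,0,0,0, 255,0,0,0,0, 255,0,0,0,0, 255,0,0,0,0, 255,0,0,0,0]'; python3 -m crank '[255,0,0,-0.01,0, 255,0,0,-0.03,0, 255,0,0,-0.06,0, 255,0,0,-0.09,0, 255,0,0,-0.11,0]'; python3 go.py .5893 .2762 .09 73.5
```

```text
time_s: 21.25
eef_pos: [0.5651, -0.1229, -0.0224]
tcp_rot: [0.065, 0.998, 0.0, -0.003]
ft_force: [-1.3, 0.2, -0.1]
gripper_width: 0.0804
grasp_force: 0.0
time_s: 21.67
eef_pos: [0.5692, -0.1241, -0.017]
tcp_rot: [0.065, 0.998, 0.0, 0.001]
ft_force: [-0.0, -0.2, -1.2]
gripper_width: 0.0549
grasp_force: 0.0
time_s: 22.08
eef_pos: [0.569, -0.124, -0.0173]
tcp_rot: [0.065, 0.998, 0.0, 0.001]
ft_force: [-0.8, 2.0, 7.2]
gripper_width: 0.0496
grasp_force: 25.0
time_s: 22.5
eef_pos: [0.5688, -0.1247, 0.095]
tcp_rot: [0.066, 0.998, -0.0, 0.001]
ft_force: [0.4, 0.7, -0.3]
gripper_width: 0.0492
grasp_force: 25.0
t 22.5 pos [ 0.5688 -0.1247  0.095 ] close 82.5 | shift [0.0322 0.4001 0.0048] turn 0.157 w 0.0492 q [ 0.066  0.998 -0.     0.001]
```

```bash
python3 -m crank '[255,0.002,0.025,0,0, 255,0.004,0.06,0,0, 255,0.007,0.1,0,0, 255,0.01,0.14,0,0, 255,0.014,0.18,0,0]'>/dev/null; python3 -m crank '[255,0.003,0.04,0,0, 255,0.006,0.08,0,0, 255,0.01,0.12,0,0, 255,0.012,0.155,0,0, 255,0.014,0.18,0,0]'>/dev/null; python3 -m crank '[255,0.002,0.02,0,0.08, 255,0.004,0.04,0,0.157, 255,0.004,0.04,0,0.157, 255,0.004,0.04,0.03,0.157, 255,0.004,0.04,0.06,0.157]';python3 -m crank '[255,0,0,0,0, 255,0,0,0,0]'; python3 go.py .5893 .2762 -.0143 73.5
```

```text
time_s: 23.75
eef_pos: [0.5902, 0.2773, 0.0333]
tcp_rot: [0.143, 0.99, 0.001, 0.002]
ft_force: [-0.0, -0.3, -1.5]
gripper_width: 0.0496
grasp_force: 25.0
time_s: 23.92
eef_pos: [0.5875, 0.2754, 0.031]
tcp_rot: [0.143, 0.99, -0.001, -0.001]
ft_force: [-0.1, -0.7, -0.6]
gripper_width: 0.0496
grasp_force: 25.0
t 23.92 pos [0.5875 0.2754 0.031 ] close 73.5 | shift [-0.0016  0.0014  0.0453] turn 0.0 w 0.0496 q [ 0.143  0.99  -0.001 -0.001]
```

```bash
python3 -m crank '[255,-0.002,0.001,0.015,0, 255,-0.002,0.001,0.03,0, 255,-0.002,0.001,0.038,0, 255,-0.002,0.001,0.042,0, 255,-0.002,0.001,0.044,0]';python3 -m crank '[255,0,0,0.001,0, 255,0,0,0.001,0, 255,0,0,0.001,0]'; python3 go.py .5893 .2762 -.0143 73.5
```

```text
time_s: 24.33
eef_pos: [0.5911, 0.2769, -0.0121]
tcp_rot: [0.143, 0.99, 0.0, 0.0]
ft_force: [-0.5, 0.2, -0.3]
gripper_width: 0.0498
grasp_force: 25.0
time_s: 24.58
eef_pos: [0.5913, 0.2772, -0.0126]
tcp_rot: [0.143, 0.99, 0.0, 0.0]
ft_force: [-0.1, 0.1, -0.3]
gripper_width: 0.0498
grasp_force: 25.0
t 24.58 pos [ 0.5913  0.2772 -0.0126] close 73.5 | shift [ 0.0016 -0.0015  0.0017] turn 0.0 w 0.0498 q [0.143 0.99  0.    0.   ]
```

Lower 2 mm, release, and go to the squat capacitor at (0.4585, -0.063).

```bash
python3 -m crank '[255,0,0,0.001,0, 255,0,0,0.002,0, 255,0,0,0.002,0, 255,0,0,0.002,0]'; python3 -m crank '[30,0,0,0,0, 30,0,0,0,0, 30,0,0,0,0, 30,0,0,0,0, 30,0,0,-0.01,0]'; python3 -m crank '[0,0,0,-0.01,0, 0,0,0,-0.04,0, 0,0,0,-0.07,0, 0,0,0,-0.1,0, 0,0,0,-0.1,0]'>/dev/null;python3 -m crank '[0,0,0,0,0]'; python3 go.py .4585 -.063 .09 77.2
```

```text
time_s: 24.92
eef_pos: [0.5912, 0.2773, -0.0142]
tcp_rot: [0.143, 0.99, 0.0, 0.0]
ft_force: [-3.4, -0.1, 5.5]
gripper_width: 0.0502
grasp_force: 25.0
time_s: 25.33
eef_pos: [0.5894, 0.2764, -0.007]
tcp_rot: [0.143, 0.99, -0.001, -0.001]
ft_force: [0.4, -1.3, 0.2]
gripper_width: 0.073
grasp_force: 0.0
time_s: 25.83
eef_pos: [0.5925, 0.2777, 0.098]
tcp_rot: [0.143, 0.99, 0.002, 0.002]
ft_force: [0.2, 0.2, -1.2]
gripper_width: 0.0867
grasp_force: 0.0
t 25.83 pos [0.5925 0.2777 0.098 ] close 73.5 | shift [ 0.0317 -0.3648  0.0065] turn -0.064 w 0.0867 q [0.143 0.99  0.002 0.002]
```

```bash
python3 -m crank '[0,0.016,-0.182,0,0, 0,0.016,-0.182,0,0, 0,0.016,-0.182,0,0, 0,0.016,-0.182,0,0, 0,0.016,-0.182,0,0]'>/dev/null; python3 -m crank '[0,0.016,-0.182,0,-0.064, 0,0.016,-0.182,0,-0.064, 0,0.016,-0.182,0,-0.064, 0,0.016,-0.182,0,-0.064, 0,0.016,-0.182,0,-0.064]'>/dev/null; python3 -m crank '[0,0,0,0,0, 0,0,0,0,0, 0,0,0,0,0]'; python3 go.py .4585 -.063 -.019 77.2
```

```text
time_s: 26.92
eef_pos: [0.457, -0.0619, 0.0945]
tcp_rot: [0.111, 0.994, 0.0, -0.0]
ft_force: [-0.3, 0.1, -0.5]
gripper_width: 0.087
grasp_force: 0.0
t 26.92 pos [ 0.457  -0.0619  0.0945] close 77.2 | shift [-0.0017 -0.0008  0.1135] turn 0.001 w 0.087 q [ 0.111  0.994  0.    -0.   ]
```

```bash
python3 -m crank '[30,-0.001,-0.001,0.025,0, 30,-0.001,-0.001,0.055,0, 30,-0.001,-0.001,0.085,0, 30,-0.001,-0.001,0.109,0, 30,-0.001,-0.001,0.113,0]'; python3 -m crank '[255,0,0,0,0, 255,0,0,0,0, 255,0,0,0,0, 255,0,0,0,0, 255,0,0,0,0]' 25;  python3 -m crank '[255,0,0,0,0, 255,0,0,0,0, 255,0,0,0,0, 255,0,0,0,0, 255,0,0,0,0]'; python3 go.py .4768 -.3171 -.02 77.2;  python3 -m crank '[255,0,0,-0.01,0, 255,0,0,-0.03,0, 255,0,0,-0.06,0, 255,0,0,-0.09,0, 255,0,0,-0.11,0]'; python3 go.py .4768 -.3171 .09 77.2
```

```text
time_s: 27.33
eef_pos: [0.4549, -0.0627, -0.0221]
tcp_rot: [0.11, 0.994, -0.001, -0.003]
ft_force: [-0.6, 0.5, 0.6]
gripper_width: 0.077
grasp_force: 0.0
time_s: 27.75
eef_pos: [0.4586, -0.0639, -0.0172]
tcp_rot: [0.112, 0.994, 0.0, 0.001]
ft_force: [-1.0, 0.1, 0.0]
gripper_width: 0.0515
grasp_force: 0.0
time_s: 28.17
eef_pos: [0.4583, -0.0639, -0.0175]
tcp_rot: [0.112, 0.994, 0.0, 0.001]
ft_force: [-1.2, 1.6, 8.3]
gripper_width: 0.0443
grasp_force: 25.0
t 28.17 pos [ 0.4583 -0.0639 -0.0175] close 77.2 | shift [-0.0743 -0.2428  0.0023] turn -0.0 w 0.0443 q [0.112 0.994 0.    0.001]
time_s: 28.58
eef_pos: [0.4581, -0.0647, 0.0947]
tcp_rot: [0.112, 0.994, 0.0, 0.001]
ft_force: [1.7, 1.0, -1.0]
gripper_width: 0.0449
grasp_force: 25.0
t 28.58 pos [ 0.4581 -0.0647  0.0947] close 77.1 | shift [-0.0745 -0.2418  0.0048] turn -0.001 w 0.0449 q [0.112 0.994 0.    0.001]
```

Place reading is -0.0145.

```bash
python3 -m crank '[255,-0.007,-0.022,0,0, 255,-0.016,-0.052,0,0, 255,-0.027,-0.088,0,0, 255,-0.038,-0.124,0,0, 255,-0.049,-0.16,0,0]'>/dev/null; python3 -m crank '[255,-0.01,-0.032,0,0, 255,-0.02,-0.065,0,0, 255,-0.0255,-0.082,0,0, 255,-0.0255,-0.082,0.03,0, 255,-0.0255,-0.082,0.06,0]'>/dev/null;python3 -m crank '[255,0,0,0,0, 255,0,0,0,0, 255,0,0,0,0]'; python3 go.py .4768 -.3171 -.0145 77.2
```

```text
time_s: 29.67
eef_pos: [0.477, -0.3169, 0.0333]
tcp_rot: [0.112, 0.994, -0.0, 0.0]
ft_force: [0.1, -0.9, -0.5]
gripper_width: 0.0446
grasp_force: 25.0
t 29.67 pos [ 0.477  -0.3169  0.0333] close 77.2 | shift [ 0.0002 -0.0002  0.0478] turn -0.0 w 0.0446 q [ 0.112  0.994 -0.     0.   ]
```

```bash
python3 -m crank '[255,0,0,0.015,0, 255,0,0,0.03,0, 255,0,0,0.04,0, 255,0,0,0.044,0, 255,0,0,0.046,0]';python3 -m crank '[255,0,0,0.001,0, 255,0,0,0.001,0, 255,0,0,0.001,0]'; python3 go.py .4768 -.3171 -.0145 77.2
```

```text
time_s: 30.08
eef_pos: [0.4768, -0.3166, -0.0138]
tcp_rot: [0.112, 0.994, -0.0, 0.0]
ft_force: [0.5, -0.7, -0.2]
gripper_width: 0.0444
grasp_force: 25.0
time_s: 30.33
eef_pos: [0.477, -0.317, -0.0145]
tcp_rot: [0.112, 0.994, -0.0, 0.001]
ft_force: [-0.6, 0.1, 3.5]
gripper_width: 0.0443
grasp_force: 25.0
t 30.33 pos [ 0.477  -0.317  -0.0145] close 77.2 | shift [ 0.0002 -0.0002  0.    ] turn -0.001 w 0.0443 q [ 0.112  0.994 -0.     0.001]
```

Contact felt. Release and go to the relay at (0.455, 0.061), closing across its 28 mm side at 74.5°.

```bash
python3 -m crank '[30,0,0,0,0, 30,0,0,0,0, 30,0,0,0,0, 30,0,0,0,0, 30,0,0,-0.01,0]'; python3 -m crank '[0,0,0,-0.01,0, 0,0,0,-0.04,0, 0,0,0,-0.07,0, 0,0,0,-0.1,0, 0,0,0,-0.1,0]'>/dev/null;python3 -m crank '[0,0,0,0,0]'; python3 go.py .455 .061 .1 74.5
```

```text
time_s: 30.75
eef_pos: [0.4754, -0.3159, -0.0065]
tcp_rot: [0.112, 0.994, 0.0, -0.001]
ft_force: [-0.8, 0.7, -0.9]
gripper_width: 0.0697
grasp_force: 0.0
time_s: 31.25
eef_pos: [0.4779, -0.3175, 0.0974]
tcp_rot: [0.112, 0.994, -0.0, 0.002]
ft_force: [-0.9, -0.0, -0.8]
gripper_width: 0.0866
grasp_force: 0.0
t 31.25 pos [ 0.4779 -0.3175  0.0974] close 77.2 | shift [ 0.1063  0.3639 -0.0032] turn 0.047 w 0.0866 q [ 0.112  0.994 -0.     0.002]
```

```bash
python3 -m crank '[0,0.053,0.182,0,0, 0,0.053,0.182,0,0, 0,0.053,0.182,0,0, 0,0.053,0.182,0,0, 0,0.053,0.182,0,0]'>/dev/null; python3 -m crank '[0,0.053,0.182,0,0.047, 0,0.053,0.182,0,0.047, 0,0.053,0.182,0,0.047, 0,0.053,0.182,0,0.047, 0,0.053,0.182,0,0.047]'>/dev/null; python3 -m crank '[0,0,0,0,0, 0,0,0,0,0, 0,0,0,0,0]';python3 -c "
from h import *
wmeasure('relay_mid',.055)"; python3 go.py .455 .061 -.01 74.5
```

```text
time_s: 32.33
eef_pos: [0.4536, 0.0608, 0.0943]
tcp_rot: [0.135, 0.991, -0.0, -0.0]
ft_force: [0.4, -0.1, 0.7]
gripper_width: 0.0872
grasp_force: 0.0
relay_mid 0.57 ctr [454.1  61.5] [27.5 36.1] 74.8 z 0.0546 rgb [139. 145. 147.]
t 32.43 pos [0.4539 0.0603 0.0945] close 74.3 | shift [-0.0009  0.0011  0.1045] turn -0.003 w 0.0869 q [ 0.136  0.991 -0.    -0.   ]
```

```bash
python3 -m crank '[90,0,0.001,0.025,-0.005, 90,0,0.001,0.055,-0.005, 90,0,0.001,0.08,-0.005, 90,0,0.001,0.1,-0.005, 90,0,0.001,0.104,-0.005]'; python3 -m crank '[255,0,0,0,0, 255,0,0,0,0, 255,0,0,0,0, 255,0,0,0,0, 255,0,0,0,0]' 25;  python3 -m crank '[255,0,0,0,0, 255,0,0,0,0, 255,0,0,0,0, 255,0,0,0,0, 255,0,0,0,0]'; python3 go.py .549 -.3335 -.02 77.2;  python3 -m crank '[255,0,0,-0.01,0, 255,0,0,-0.03,0, 255,0,0,-0.06,0, 255,0,0,-0.09,0, 255,0,0,-0.11,0]'; python3 go.py .549 -.3335 .09 77.2
```

```text
time_s: 32.85
eef_pos: [0.452, 0.0608, -0.0122]
tcp_rot: [0.134, 0.991, -0.001, -0.002]
ft_force: [-0.7, -0.6, 0.1]
gripper_width: 0.0619
grasp_force: 0.0
time_s: 33.27
eef_pos: [0.455, 0.063, -0.0084]
tcp_rot: [0.133, 0.991, 0.001, 0.001]
ft_force: [-0.1, 0.0, -0.0]
gripper_width: 0.0312
grasp_force: 0.0
time_s: 33.68
eef_pos: [0.4549, 0.063, -0.0085]
tcp_rot: [0.132, 0.991, 0.0, 0.001]
ft_force: [-1.3, -0.2, 7.1]
gripper_width: 0.0282
grasp_force: 25.0
t 33.68 pos [ 0.4549  0.063  -0.0085] close 74.8 | shift [-0.195  -0.3579  0.0113] turn -0.042 w 0.0282 q [0.132 0.991 0.    0.001]
time_s: 34.1
eef_pos: [0.4549, 0.0626, 0.1039]
tcp_rot: [0.133, 0.991, 0.001, 0.001]
ft_force: [0.3, -0.4, -1.5]
gripper_width: 0.0274
grasp_force: 25.0
t 34.1 pos [0.4549 0.0626 0.1039] close 74.7 | shift [-0.195  -0.3574  0.0138] turn -0.043 w 0.0274 q [0.133 0.991 0.001 0.001]
```

Place reading is -0.0055. The path is 407 mm.

```bash
python3 -m crank '[255,-0.01,-0.018,0,0, 255,-0.026,-0.048,0,0, 255,-0.044,-0.081,0,0, 255,-0.062,-0.114,0,0, 255,-0.08,-0.147,0,0]'>/dev/null; python3 -m crank '[255,-0.018,-0.033,0,0, 255,-0.036,-0.066,0,0, 255,-0.054,-0.099,0,0, 255,-0.07,-0.128,0,0, 255,-0.08,-0.147,0,0]'>/dev/null;python3 -m crank '[255,-0.015,-0.028,0,-0.02, 255,-0.03,-0.055,0,-0.042, 255,-0.035,-0.063,0,-0.042, 255,-0.035,-0.063,0.03,-0.042, 255,-0.035,-0.063,0.06,-0.042]'>/dev/null;python3 -m crank '[255,0,0,0,0, 255,0,0,0,0, 255,0,0,0,0]'; python3 go.py .549 -.3335 -.0055 77.2
```

```text
time_s: 35.6
eef_pos: [0.5492, -0.3329, 0.0424]
tcp_rot: [0.112, 0.994, -0.0, 0.001]
ft_force: [-0.4, 0.9, -0.9]
gripper_width: 0.0277
grasp_force: 25.0
t 35.6 pos [ 0.5492 -0.3329  0.0424] close 77.2 | shift [ 0.0001 -0.0006  0.0479] turn -0.0 w 0.0277 q [ 0.112  0.994 -0.     0.001]
```

```bash
python3 -m crank '[255,0,0,0.015,0, 255,0,0,0.03,0, 255,0,0,0.04,0, 255,0,0,0.044,0, 255,0,0,0.046,0]';python3 -m crank '[255,0,0,0.001,0, 255,0,0,0.001,0, 255,0,0,0.001,0]'; python3 go.py .549 -.3335 -.0055 77.2
```

```text
time_s: 36.02
eef_pos: [0.5482, -0.3324, -0.0054]
tcp_rot: [0.112, 0.994, 0.0, -0.001]
ft_force: [-7.7, 5.5, 18.7]
gripper_width: 0.0275
grasp_force: 25.0
time_s: 36.27
eef_pos: [0.5488, -0.333, -0.0054]
tcp_rot: [0.112, 0.994, 0.0, 0.0]
ft_force: [-3.4, 2.5, 7.8]
gripper_width: 0.0281
grasp_force: 25.0
t 36.27 pos [ 0.5488 -0.333  -0.0054] close 77.2 | shift [-0.0004 -0.0004  0.0001] turn -0.0 w 0.0281 q [0.112 0.994 0.    0.   ]
```

Firm floor contact. Release, lift clear and look.

```bash
python3 -m crank '[110,0,0,-0.001,0, 110,0,0,-0.001,0, 110,0,0,-0.001,0, 60,0,0,-0.001,0, 60,0,0,-0.01,0]'; python3 -m crank '[0,0,0,-0.01,0, 0,0,0,-0.04,0, 0,0,0,-0.07,0, 0,0,0,-0.1,0, 0,0,0,-0.13,0]'>/dev/null; python3 -m crank '[0,0.05,0.15,0,0, 0,0.05,0.15,0,0, 0,0.05,0.15,0,0, 0,0.05,0.15,0,0, 0,0.05,0.15,0,0]'>/dev/null;python3 -m crank '[0,0,0,0,0, 0,0,0,0,0, 0,0,0,0,0]'
python3 - <<'E'
from h import *
a=save('top','t9.png'); b=save('scene','s9.png')
cv2.imwrite('pics/f9.png',np.hstack([cv2.resize(x['pixels'],(400,250)) for x in (a,b)])[:,:,::-1])
cr=lambda x,u,v,w,h:cv2.resize(x['pixels'][v:v+h,u:u+w],(390,390))
cv2.imwrite('pics/f9.png',np.hstack([cr(b,395,170,110,110),cr(b,150,120,110,110)])[:,:,::-1])
for n,c,H in (('top',a,1),('scene',b,1)):
  for q,h in dict(tall_cap_mid=.063,squat_cap_mid=.043,choke_mid=.043,heat_sink_mid=.043,relay_mid=.058).items():
    for r in silhouettes(n,q)[:3]:
      v,u=np.nonzero(r['pixels']); P=world(c,u,v); T=P[abs(P[:,2]-h)<.007]
      if len(T)>8:
        A=np.c_[T[:,:2]-T[:,:2].mean(0),np.ones(len(T))]; g=np.linalg.lstsq(A,T[:,2],rcond=None)[0]
        print(n,q,round(r['conf'],2),np.round(cv2.minAreaRect((T[:,:2]*1000).astype(np.float32))[0],1),'z',np.median(T[:,2]).round(4),'slope',g[:2].round(2))
E
```

```text
time_s: 36.68
eef_pos: [0.5476, -0.3322, 0.0024]
tcp_rot: [0.112, 0.994, 0.0, -0.001]
ft_force: [0.2, 0.2, 0.2]
gripper_width: 0.0532
grasp_force: 0.0
time_s: 37.77
eef_pos: [0.5331, -0.1773, 0.1343]
tcp_rot: [0.113, 0.994, -0.0, 0.0]
ft_force: [-0.2, -0.1, -0.1]
gripper_width: 0.0873
grasp_force: 0.0
top tall_cap_mid 0.72 [445.1 317.5] z 0.0633 slope [0.01 0.05]
top choke_mid 0.92 [430.7 154.8] z 0.0387 slope [-0.    0.01]
top choke_mid 0.85 [661.7 170.2] z 0.0385 slope [-0. -0.]
top choke_mid 0.69 [516.  296.2] z 0.0414 slope [0.01 0.02]
top heat_sink_mid 0.95 [590.  274.7] z 0.0429 slope [0.01 0.02]
scene tall_cap_mid 0.88 [449.4 320.8] z 0.0621 slope [-0.07 -0.04]
scene squat_cap_mid 0.95 [ 482.7 -313.4] z 0.0419 slope [-0.04  0.  ]
scene squat_cap_mid 0.51 [591.7 278.3] z 0.041 slope [-0.    0.01]
scene choke_mid 0.94 [435.3 159.6] z 0.0381 slope [ 0.01 -0.01]
scene choke_mid 0.86 [667.7 172.8] z 0.038 slope [0. 0.]
scene choke_mid 0.66 [520.1 299.9] z 0.0406 slope [0.01 0.01]
scene heat_sink_mid 0.82 [592.4 278.3] z 0.041 slope [-0.    0.01]
scene relay_mid 0.55 [ 551.6 -331. ] z 0.0564 slope [-0.04  0.02]
```

View pics/f9.png

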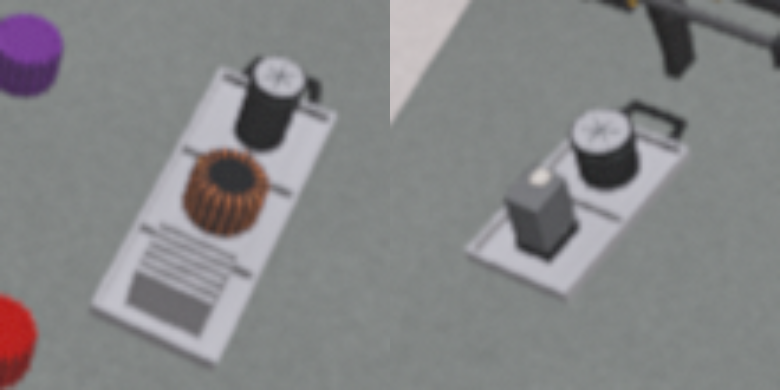

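View pics/t9.png

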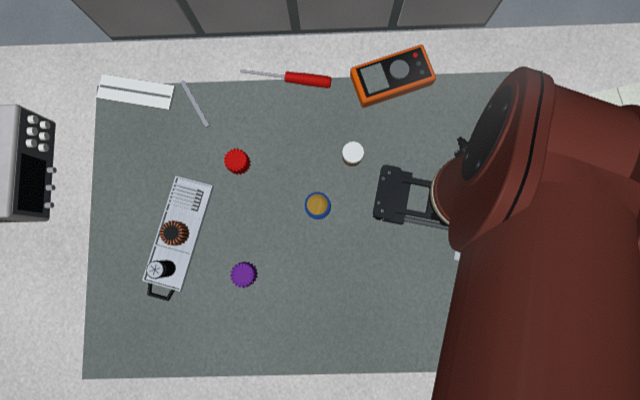

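All five parts stand upright near the middle of their compartments: tall capacitor, choke and heat sink in the long tray, squat capacitor and relay in the short tray. The jar (352,152) and pot (317,205) have not moved, and the arm is clear of everything.

```bash
python3 -c "
from rig import *
print(sign_off())"
```

```text
the job is handed in; nothing more can be done
None
```

I handed the job in at about 38 s: all five parts look upright and seated in their own compartments in the final pictures, the flux jar and tip-cleaner pot have not moved, and no verdict came back.

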